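Load the shaker mill, lock it and start it

TASK

Load the mill: take the black transport plug out of its cup and stand it upright on the bench, and slide every steel grinding vial on the bench upright and fully home into a clamping cup of its own size (wide vials in the wide cups, slim vials in the slim cups, either cup of a size will do). When all are in, swing the lock lever fully over towards the console, and only then press the three keys fully down one at a time, left, middle, right as seen from the robot, letting each spring back. Leave the other things on the bench alone.

Things in the scene. Friction and masses are not known exactly. Their poses are not given: they have to be found in the camera images.
- mill: low dark-grey shaker mill with yellow trim, fixed. Origin at bench level (mm), x from the keys towards the raised console, y left, z up. Deck 50 tall, x -160..160, y -115..200; console x 160..280, 110 tall. In this frame the cups stand at (-5 or 105, 60 or -60), which is where varies; keys at x -115, y 70, 0, -70 on a ridge x -148..-88, 75 tall; lever pivot at (50, 155, 72)
- wide_vial1: wide steel grinding vial: closed solid-looking cylinder 54 dia, 100 tall, about 0.4 kg, bottom-heavy, standing upright on the bench at the start; may be absent. Origin at the centre of its underside, z up along its axis. The foot edge is bevelled (5 in, 6 up); a thin dark band runs 30 below the flat top, which has a small dark dot
- wide_cup1: wide aluminium clamping cup, a round open-topped tube fixed on the mill deck: inner dia 57, outer dia 67, 50 tall, floor 5 thick (so 45 deep). Origin at the centre of its underside, on the deck; z up. A wide vial standing on the cup's floor has its origin 5 above this origin
- wide_vial2: wide steel grinding vial: closed solid-looking cylinder 54 dia, 100 tall, about 0.4 kg, bottom-heavy, standing upright on the bench at the start; may be absent. Origin at the centre of its underside, z up along its axis. The foot edge is bevelled (5 in, 6 up); a thin dark band runs 30 below the flat top, which has a small dark dot
- wide_cup2: wide aluminium clamping cup, a round open-topped tube fixed on the mill deck: inner dia 57, outer dia 67, 50 tall, floor 5 thick (so 45 deep). Origin at the centre of its underside, on the deck; z up. A wide vial standing on the cup's floor has its origin 5 above this origin
- slim_vial1: slim steel grinding vial: closed solid-looking cylinder 40 dia, 90 tall, about 0.22 kg, bottom-heavy, standing upright on the bench at the start; may be absent. Origin at the centre of its underside, z up along its axis. The foot edge is bevelled (5 in, 6 up); a thin dark band runs 30 below the flat top, which has a small dark dot
- slim_cup1: slim aluminium clamping cup, a round open-topped tube fixed on the mill deck: inner dia 43, outer dia 53, 50 tall, floor 5 thick (so 45 deep). Origin at the centre of its underside, on the deck; z up. A slim vial standing on the cup's floor has its origin 5 above this origin
- slim_vial2: slim steel grinding vial: closed solid-looking cylinder 40 dia, 90 tall, about 0.22 kg, bottom-heavy, standing upright on the bench at the start; may be absent. Origin at the centre of its underside, z up along its axis. The foot edge is bevelled (5 in, 6 up); a thin dark band runs 30 below the flat top, which has a small dark dot
- slim_cup2: slim aluminium clamping cup, a round open-topped tube fixed on the mill deck: inner dia 43, outer dia 53, 50 tall, floor 5 thick (so 45 deep). Origin at the centre of its underside, on the deck; z up. A slim vial standing on the cup's floor has its origin 5 above this origin
- plug: black plastic transport plug: body 40 dia, 55 tall, with a narrower round grip knob on top, 28 dia, 40 tall (95 tall in all), 0.1 kg. At the start it stands in a slim cup on the cup's floor, origin 5 above the cup's origin. Origin at the centre of its underside, z up along its axis
- key1 (a joint): travel of the left (the y = 70 one, on the lever's side) round grey spring key, dia 28, pressed straight down: 0 = released, 0.006 = fully down (about 5 N; about 1.5 N starts it); springs back
- key1_top (a point): centre of the top face of the left (the y = 70 one, on the lever's side) key when released, 97 above the bench; moves down with the key
- key2 (a joint): travel of the middle round grey spring key, dia 28, pressed straight down: 0 = released, 0.006 = fully down (about 5 N; about 1.5 N starts it); springs back
- key2_top (a point): centre of the top face of the middle key when released, 97 above the bench; moves down with the key
- key3 (a joint): travel of the right (y = -70) round grey spring key, dia 28, pressed straight down: 0 = released, 0.006 = fully down (about 5 N; about 1.5 N starts it); springs back
- key3_top (a point): centre of the top face of the right (y = -70) key when released, 97 above the bench; moves down with the key
- lock (a joint): angle of the lock lever, hinged about the mill's y axis: 0 = leaning towards the key side (mill -x), 1.0 = leaning fully towards the console (mill +x), locked. Stays where it is left; under 2 N at the tip moves it
- lock_tip (a point): centre of the lever's black ball (26 dia) at the end of its 80 long, 10 thick steel arm; the ball is 142 above the bench at either end of the swing, 152 at mid swing
- spatula: steel lab spatula lying on the bench, 170 long, bystander; leave alone. Origin at its underside
- beaker: empty glass cup, 72 dia, 85 tall, bystander; leave alone. Origin at its underside
- mortar: white ceramic bowl, 110 dia, 60 tall, bystander; leave alone. Origin at its underside
- wrench: wrench lying on the bench, 180 long, bystander; leave alone. Origin at its underside
- spare_ring: steel ring lying flat, 70 dia, 14 thick, bystander; leave alone. Origin at its underside
Not all that is in view belongs to the job. Leave any red or yellow look-alike of the wide_vial1 alone.

How it is judged:
On the way, in this order (a step that is already met when the one before it is completed fails the run):
1. the plug is out, standing on the bench, and every vial stands on the floor of a cup of its own size (height (world z) of plug below 0.008 m and angle between each of plug, wide_vial1, wide_vial2, slim_vial1, slim_vial2's own z axis and vertical below 0.1 rad and ((horizontal distance between wide_vial1 and wide_cup1 below 0.006 m and z of wide_vial1 in the frame of wide_cup1 between 0 and 0.009 m) or (horizontal distance between wide_vial1 and wide_cup2 below 0.006 m and z of wide_vial1 in the frame of wide_cup2 between 0 and 0.009 m)) and ((horizontal distance between wide_vial2 and wide_cup1 below 0.006 m and z of wide_vial2 in the frame of wide_cup1 between 0 and 0.009 m) or (horizontal distance between wide_vial2 and wide_cup2 below 0.006 m and z of wide_vial2 in the frame of wide_cup2 between 0 and 0.009 m)) and ((horizontal distance between slim_vial1 and slim_cup1 below 0.006 m and z of slim_vial1 in the frame of slim_cup1 between 0 and 0.009 m) or (horizontal distance between slim_vial1 and slim_cup2 below 0.006 m and z of slim_vial1 in the frame of slim_cup2 between 0 and 0.009 m)) and ((horizontal distance between slim_vial2 and slim_cup1 below 0.006 m and z of slim_vial2 in the frame of slim_cup1 between 0 and 0.009 m) or (horizontal distance between slim_vial2 and slim_cup2 below 0.006 m and z of slim_vial2 in the frame of slim_cup2 between 0 and 0.009 m))), for 0.2 s.
2. the lock lever is over (value of joint lock above 0.85 rad), for 0.1 s.
3. the left key is pressed down (value of joint key1 above 0.0045 m and value of joint each of key2, key3 below 0.0015 m), for 0.04 s.
4. the middle key is pressed down (value of joint key2 above 0.0045 m and value of joint each of key1, key3 below 0.0015 m), for 0.04 s.
5. the right key is pressed down (value of joint key3 above 0.0045 m and value of joint each of key1, key2 below 0.0015 m), for 0.04 s.
At the end, for the whole second after the job is handed in: the plug stands upright on the bench; every vial stands upright (within 0.1 rad) in a cup of its own size (axes within 6 mm, underside within 4 mm of the cup floor), all at rest; the lever is beyond 0.85 rad; all keys are released (under 1.5 mm) (all of step 1 and value of joint lock above 0.85 rad and value of joint each of key1, key2, key3 below 0.0015 m and linear speed of each of wide_vial1, wide_vial2, slim_vial1, slim_vial2, plug below 0.02 m/s); the robot touches nothing.
It fails at once if a key is pressed before the lever is locked (value of joint lock below 0.7 rad and value of joint any of key1, key2, key3 above 0.003 m).
It fails at once if two keys are pressed at once (value of joint each of key1, key2 above 0.003 m or value of joint each of key1, key3 above 0.003 m or value of joint each of key2, key3 above 0.003 m).
It fails at once if a bystander is shoved more than 6 cm (distance of any of spatula, beaker, mortar, wrench, spare_ring from where it was at the start of the episode above 0.06 m).
Of wide_vial1, wide_vial2, slim_vial1, slim_vial2 only 3 to 4 are there at a start; the rules pass over those that are not, and their reading is None.
At some moment in a run one of wide_vial1, wide_vial2 may be knocked a few centimetres aside while the robot is not near it.
Once in a run the grip may slacken for a moment while it holds something.
It also fails if it takes over 208 s, if anything falls off the work surface, if the arm or the gripper's body presses on something with over 40 N, if the wrist force passes 120 N, or if a joint passes its speed limit or range.

ROBOT

A 6-joint arm with a two-finger parallel gripper is mounted at the origin on the work surface. World frame = base frame: x ahead of the robot, y to its left, z up, the work surface at z = 0. Lengths are in m, angles in rad, forces in N, time in s.
With the tool pointing down it reaches from about 0.375 to 0.9 m from the base axis. Payload 3.1 kg.
Tool frame: the origin (TCP) lies at the very end of the fingers, on their centre line; the grasp point (between the pads) lies 19 mm behind it; z points along the fingers, y is the line along which they close (so a half turn about z gives the same grasp; the last joint's range is limited). The gripper opens to 87 mm and grips with 3 to 60 N. Pads are 19 mm wide; open, the fingers measure 117 mm over their backs; the gripper's body (75 mm by 190 mm) begins 51 mm behind the grasp point.
Start: joints at [-1.361, 0.527, 1.433, -0, 1.181, -0.178], TCP at [0.236, -0.579, 0.183] pointing down, gripper open.
Joint ranges: [-3.08, 3.08], [-0.75, 2.2], [0.22, 2.44], [-1.43, 4.57], [0, 2.65], [-2.85, 2.85]. Speed limits (rad/s): [2.79, 2.79, 3.14, 3.14, 3.14, 3.14].

INTERFACE

Orientations are given as [roll, pitch, yaw] about the fixed x, y, z axes, in that order (R = Rz(yaw) Ry(pitch) Rx(roll)).
In Python, from cell import * gives the robot as it stands.
- The arm moves only by the shell command python3 -m handwheel 'ROWS' [FORCE]. ROWS is JSON, a list of rows, each a list of 7 numbers: the shift along the tool's x, y, z in m, then the turn, a rotation vector about the tool's x, y, z in degrees, then the closure, from -1 (fully open) to 1 (shut). In form: [[tx, ty, tz, ax, ay, az, grip], ...]. A call has 1 to 8 rows; each row is the pose to reach, as a shift and turn from the pose commanded when the call began, along the tool's axes at that moment; what a row does not reach only later rows make up. A row lasts 1/8 s, in which the tool goes at most 62.5 mm and 10.7 degrees, less where a joint would pass 70% of its speed; a pose out of reach is approached as far as the arm can. A call with a gripper value outside its range is refused whole. The fingers move at their own pace and stop on an object; FORCE is the grip in N (left out, the last holds). Time passes only in rows, so rows that repeat a pose let the fingers close. It gives the time, the measured TCP pose, the force, the opening and the grip force at its end, in the units of the state.
- read_state(): the state, without advancing time (a new reading comes with each control period).
- read_camera(name): name is "scene" or "top" or "wrist"; returns a dict with "img" (400x640x3 uint8, blue, green, red), "camera_matrix" (3x3 intrinsics, pixels), "extrinsics" (4x4, takes a point from camera to world coordinates). Camera axes: x right, y up, looking along -z (the intrinsics and any distortion apply to the point x, -y, -z); pixel columns grow to the right and rows downward; lengths in m; the calibration is good to about 2 mm. A picture is of the moment at which its call begins. There is no depth.
- hand_in(): hands the job in; it is judged then, once.
The state is a dict: "time_s": time; "joint_pos": joint angles; "qd": joint speeds; "tau": joint torques, N m; "tcp_pos": TCP position; "tcp_rot": TCP orientation; "wrist_force": force on the tool from outside, world axes, zero at the start; "ft_torque": the same for the moment, N m; "width": finger opening in m; "finger_force": force on a finger pad.
Only numpy, scipy, OpenCV 4.12 (cv2) and the standard library are available. Lean on these libraries where they do the work, as an engineer would, in place of code of your own. Each camera call takes 0.05 s, during which the arm holds its last target. There are 200 camera calls.

## Working session

There is one attempt and no reset: what is moved stays moved. The work goes in short steps, Python scripts to look and compute and a shell command to move; the robot and the scene stay as the last step left them, time stands still between calls to the robot, and variables do not carry over. Pictures are saved under pics/ and viewed, at most 14 in all, crops included, and the job is handed in when it is done.

```bash
ls; mkdir -p pics; python3 - <<'E'
from cell import *
import cv2,json
s=read_state();print({k:(v if not hasattr(v,'tolist') else v.tolist()) for k,v in s.items()})
for n in("scene","top"):
    c=read_camera(n);cv2.imwrite(f"pics/{n}0.png",c["img"]);print(n,c["camera_matrix"],c["extrinsics"],[k for k in c])
E
```

```text
pics
{'time_s': 0.0, 'joint_pos': [-1.3615182707586173, 0.5284458935757383, 1.4338977119016105, -1.0763679242126425e-05, 1.1814018261050496, -0.17850891304581107], 'qd': [-0.0017028858151445102, 0.001618319427068233, -5.032153370631057e-05, 0.0004899080263342905, -0.0012134282223207364, -0.0013072244785295227], 'tau': [-2.008354442750715e-06, -44.003952741622925, -17.659249305725098, 0.06319701438769698, 0.05823449115268886, -0.00017366780866723275], 'tcp_pos': [0.2361844768874087, -0.5777736036225456, 0.18208564798081192], 'tcp_rot': [-3.1394723175114296, -0.00037246111228661505, 0.3877906711265493], 'wrist_force': [0.3688250537071429, 0.8750325941728327, -0.07900502092465056], 'ft_torque': [0.05908172930392163, 0.034656941150229346, -0.022476993856131937], 'finger_force': 0.0, 'width': 0.08683095738056561}
scene [[461.65755181   0.         321.01051106]
 [  0.         461.65755181 200.1658921 ]
 [  0.           0.           1.        ]] [[ 0.35710133 -0.76967906  0.52921903  1.23516884]
 [ 0.93405148  0.29112947 -0.20686099 -0.24331626]
 [ 0.00514532  0.56818815  0.82288259  1.13310392]
 [ 0.          0.          0.          1.        ]] ['img', 'camera_matrix', 'extrinsics']
top [[388.91766789   0.         320.46697676]
 [  0.         388.91766789 200.4739344 ]
 [  0.           0.           1.        ]] [[ 5.15562120e-04  9.88080019e-01 -1.53940279e-01  4.09215856e-01]
 [-9.99827400e-01  3.36824732e-03  1.82708825e-02  4.99931548e-02]
 [ 1.85716028e-02  1.53904289e-01  9.87911213e-01  1.19980949e+00]
 [ 0.00000000e+00  0.00000000e+00  0.00000000e+00  1.00000000e+00]] ['img', 'camera_matrix', 'extrinsics']
```

View pics/scene0.png

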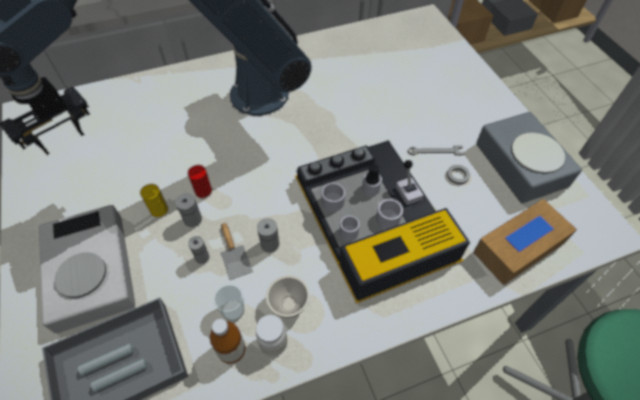

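View pics/top0.png

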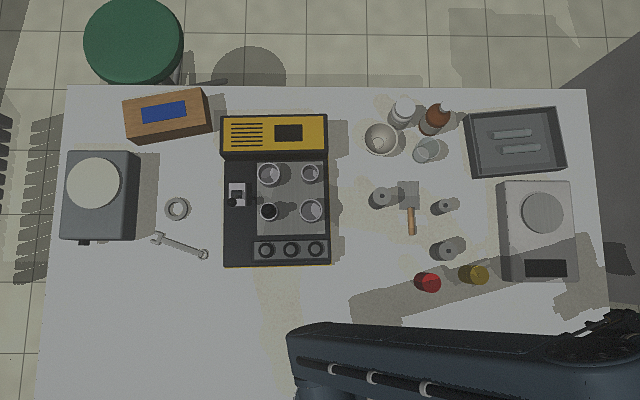

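The scene picture shows the mill, three steel vials, the red and yellow look-alikes and the bystanders. In the top picture (up = +x, left = +y) the keys are near (265/291/317, 250), the cups near (269,174), (311,173), (312,210), with the plug at (268,211). The vials are near (381,197), (446,206) and (447,250). I'll enlarge the work area next.

```bash
cat > h.py <<'E'
import numpy as np,cv2
from cell import *
def proj(c,P):
    E=c["extrinsics"];p=(np.atleast_2d(P)-E[:3,3])@E[:3,:3];q=p*[1,-1,-1]@np.asarray(c["camera_matrix"]).T
    return q[:,:2]/q[:,2:]
def ray(c,uv,z):
    K=np.asarray(c["camera_matrix"]);E=np.asarray(c["extrinsics"]);uv=np.atleast_2d(uv).astype(float)
    d=np.c_[(uv-K[:2,2])/[K[0,0],K[1,1]],np.ones(len(uv))]*[1,-1,-1]@E[:3,:3].T
    return E[:3,3]+d*((z-E[2,3])/d[:,2:])
def toolshift(P,yaw=None):
    "world target TCP -> shift in tool axes now"
    from scipy.spatial.transform import Rotation as R
    s=read_state();r=R.from_euler("xyz",s["tcp_rot"])
    return r.inv().apply(np.array(P)-s["tcp_pos"]),s
E
python3 - <<'E'
from h import *
i=cv2.imread("pics/top0.png")
a=cv2.resize(i[100:280,215:335],None,fx=3.3,fy=3.3,interpolation=cv2.INTER_CUBIC)
b=cv2.resize(i[170:300,355:485],None,fx=3,fy=3,interpolation=cv2.INTER_CUBIC)
o=np.zeros((594,396+390,3),np.uint8);o[:a.shape[0],:a.shape[1]]=a;o[:390,396:]=b
cv2.imwrite("pics/crop0.png",o)
E
```

```text
(no output)
```

View pics/crop0.png

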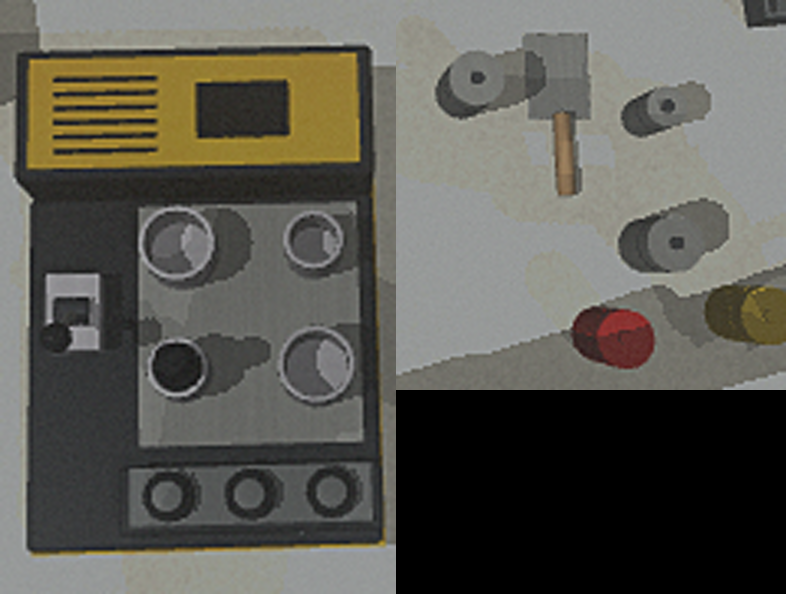

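The crop shows wide cups at top px (269.2,173.6) and (310.8,210.9), a slim cup at (310.2,172.7) and the plug cup at (269,211). The vial dots are at (382.3,195.8) wide, (445.7,205.3) slim and (448.7,250.8) wide. Keys are at (265.9,250), (291.1,249.1) and (315.3,248.5). That makes three vials.

```bash
cat > top.py <<'E'
from h import *
c=read_camera("top");g=cv2.cvtColor(c["img"],6).astype(float)
def dot(u,v,r=4):
    u0,v0=int(round(u)),int(round(v));w=g[v0-r:v0+r+1,u0-r:u0+r+1];w=np.clip(np.median(w)-12-w,0,None)
    Y,X=np.mgrid[v0-r:v0+r+1,u0-r:u0+r+1];return (w*X).sum()/w.sum(),(w*Y).sum()/w.sum()
def mill():
    M=[];W=[]
    for (u,v),m,z in [((265.9,250),(-115,70),.097),((291.1,249.1),(-115,0),.097),((315.3,248.5),(-115,-70),.097),
      ((269.2,173.6),(105,60),.1),((310.2,172.7),(105,-60),.1),((269,211),(-5,60),.1),((310.8,210.9),(-5,-60),.1)]:
        W.append(ray(c,(u,v),z)[0,:2]);M.append(np.array(m)/1e3)
    M,W=np.array(M),np.array(W);mc,wc=M.mean(0),W.mean(0)
    U,S,V=np.linalg.svd((M-mc).T@(W-wc));R=(U@V).T
    t=wc-R@mc;return R,t,W-(M@R.T+t)
if __name__=="__main__":
    R,t,e=mill();print("mill",t,np.degrees(np.arctan2(R[1,0],R[0,0])),(e*1e3).round(1).tolist())
    for n,m in dict(wc1=(105,60),wc2=(-5,-60),sc=(105,-60),plug=(-5,60),k1=(-115,70),k2=(-115,0),k3=(-115,-70),piv=(50,155)).items(): print(n,(R@(np.array(m)/1e3)+t).round(4))
    for n,p,z in(("wvA",(382.3,195.8),.1),("sv",(445.7,205.3),.09),("wvB",(448.7,250.8),.1)):
        d=dot(*p);print(n,np.round(d,1),ray(c,d,z)[0].round(4))
E
python3 top.py
```

```text
mill [0.55600205 0.11611745] 1.4303048974708426 [[0.5, -0.5], [1.4, -1.1], [1.4, 0.8], [-0.9, -1.0], [-0.7, 0.6], [0.3, 0.0], [-2.1, 1.2]]
wc1 [0.6595 0.1787]
wc2 [0.5525 0.056 ]
sc [0.6625 0.0588]
plug [0.5495 0.176 ]
k1 [0.4393 0.1832]
k2 [0.441  0.1132]
k3 [0.4428 0.0433]
piv [0.6021 0.2723]
wvA [381.7 195.5] [ 0.5957 -0.1464  0.1   ]
sv [445.2 204.8] [ 0.5707 -0.3323  0.09  ]
wvB [448.2 250.5] [ 0.439 -0.331  0.1  ]
```

```bash
python3 -m handwheel '[[0,0,-0.06,0,0,10,-1],[0.05,-0.05,-0.08,0,0,20,-1],[0.1,-0.1,-0.08,0,0,22.22,-1],[0.14,-0.14,-0.08,0,0,22.22,-1],[0.18,-0.18,-0.08,0,0,22.22,-1],[0.22,-0.22,-0.08,0,0,22.22,-1],[0.26,-0.26,-0.08,0,0,22.22,-1],[0.288,-0.29,-0.08,0,0,22.22,-1]]' 40; python3 -m handwheel '[[0,0,0,0,0,0,-1]]'
python3 -c "
from h import *
t,s=toolshift([.5495,.176,.26]);print(t.round(4),s['tcp_rot'])"
```

```text
time_s: 1.15
tcp_pos: [0.3935, -0.1986, 0.263]
tcp_rot: [-3.141, 0.0, 0.001]
wrist_force: [0.7, 0.1, 0.0]
width: 0.0872
finger_force: 0.0
time_s: 1.27
tcp_pos: [0.3934, -0.1983, 0.2629]
tcp_rot: [-3.141, 0.001, 0.005]
wrist_force: [1.0, -0.1, 0.5]
width: 0.0869
finger_force: 0.0
[ 0.1579 -0.3736  0.0032] [-3.14058484e+00  6.02850367e-04  4.71731157e-03]
```

```bash
python3 -m handwheel '[[0.025,-0.056,0,0,0,0,-1],[0.05,-0.112,0,0,0,0,-1],[0.075,-0.168,0,0,0,0,-1],[0.1,-0.224,0,0,0,0,-1],[0.125,-0.28,0,0,0,0,-1],[0.145,-0.33,0,0,0,0,-1],[0.156,-0.374,0,0,0,0,-1],[0.156,-0.374,0,0,0,0,-1]]'; python3 - <<'E'
from h import *
t,s=toolshift([.5495,.176,.111]);print(t.round(4),s['tcp_rot'])
c=read_camera("wrist");cv2.imwrite("pics/w1.png",c["img"]);print(c["camera_matrix"],c["extrinsics"])
print(proj(c,[[.5495,.176,.15],[.6595,.1787,.1],[.5525,.056,.1],[.6625,.0588,.1]]))
E
```

```text
time_s: 2.28
tcp_pos: [0.5503, 0.1744, 0.2624]
tcp_rot: [-3.142, -0.0, 0.003]
wrist_force: [0.6, -0.4, 0.7]
width: 0.0876
finger_force: 0.0
[-0.0009 -0.0016  0.1514] [-3.14152348e+00 -1.38277246e-04  3.19279585e-03]
[[350.6370065    0.         315.91366439]
 [  0.         350.6370065  203.67908957]
 [  0.           0.           1.        ]] [[ 3.26162014e-03  9.56641740e-01  2.91248935e-01  6.30499668e-01]
 [-9.99994593e-01  3.24268114e-03  5.47704578e-04  1.74344915e-01]
 [-4.20470368e-04 -2.91249147e-01  9.56647144e-01  4.63514160e-01]
 [ 0.00000000e+00  0.00000000e+00  0.00000000e+00  1.00000000e+00]]
[[313.97635672 188.69123026]
 [311.66886671  65.586348  ]
 [427.80608325 174.46537707]
 [435.86797559  62.68658267]]
```

View pics/w1.png

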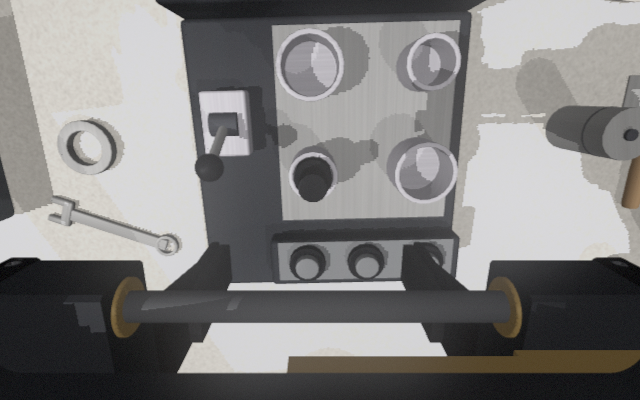

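The wrist view shows rims near (310,64), (434,62) and (426,172), with the plug knob near (313,183). That is about 2 px from the prediction, so I'll fit the rims exactly.

```bash
cat > rim.py <<'E'
from h import *
from scipy.optimize import least_squares
def rim(c,g,P,r,z=.1):
    "radial search of the outer rim edge (bright->darker) from predicted centre P; returns world centre"
    P=np.array(P,float)
    for k in range(4):
        pts=[]
        for a in np.linspace(0,2*np.pi,90,endpoint=False):
            rr=np.linspace(r-.008,r+.007,46);L=np.c_[P[0]+rr*np.cos(a),P[1]+rr*np.sin(a),np.full(46,z)]
            uv=proj(c,L).astype(np.float32);v=cv2.remap(g,uv[:,:1],uv[:,1:],1).ravel()
            d=np.gradient(cv2.GaussianBlur(v[None],(0,0),2).ravel());j=d[3:-3].argmin()+3
            if d[j]<-2: pts.append(L[j,:2])
        pts=np.array(pts)
        f=least_squares(lambda p:np.hypot(*(pts-p[:2]).T)-p[2],[*P,r],loss="soft_l1",f_scale=.0007)
        P=f.x[:2]
    return P,f.x[2],len(pts)
if __name__=="__main__":
    c=read_camera("wrist");g=cv2.cvtColor(c["img"],6).astype(np.float32)
    for n,p,r in(("wc1",(.661,.181),.0335),("wc2",(.5545,.058),.0335),("sc",(.664,.061),.0265),("plugcup",(.5515,.178),.0265)):
        print(n,rim(c,g,p,r))
    k=cv2.inRange(c["img"],(0,0,0),(45,45,45))[130:220,270:360]
    import sys
E
python3 rim.py; python3 - <<'E'
from h import *
i=cv2.imread("pics/w1.png");cv2.imwrite("pics/w1c.png",cv2.resize(i[20:220,190:480],None,fx=2.7,fy=2.7,interpolation=2))
E
```

```text
wc1 (array([0.66156847, 0.18211204]), np.float64(0.03422721877830646), 90)
wc2 (array([0.55344878, 0.05823796]), np.float64(0.032716534700011984), 90)
sc (array([0.6631296 , 0.06115675]), np.float64(0.02579800387351039), 90)
plugcup (array([0.55012075, 0.17771543]), np.float64(0.025801568252779974), 69)
```

View pics/w1c.png

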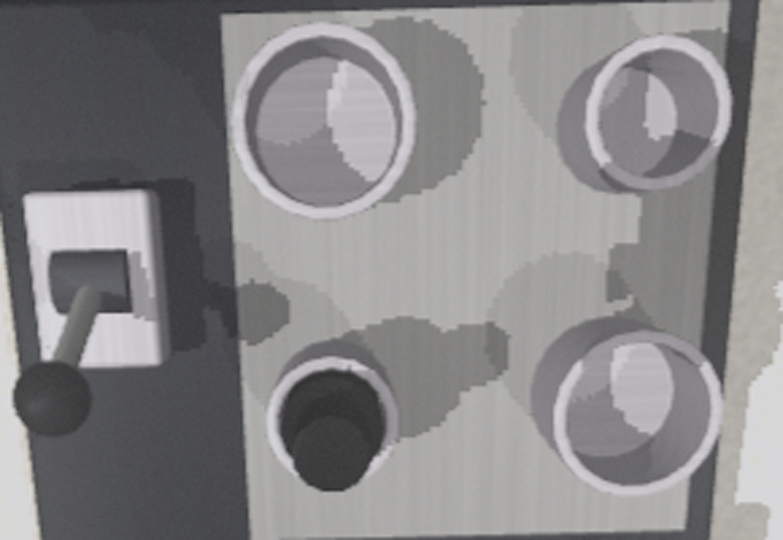

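```bash
python3 -m handwheel '[[0,-0.0025,0.06,0,0,0,-1],[0,-0.0025,0.11,0,0,0,-1],[0,-0.0025,0.15,0,0,0,-1],[0,-0.0025,0.15,0,0,0,-1],[0,-0.0025,0.15,0,0,0,1],[0,-0.0025,0.15,0,0,0,1],[0,-0.0025,0.15,0,0,0,1],[0,-0.0025,0.15,0,0,0,1]]' 25;  python3 -m handwheel '[[0,0,0,0,0,0,1],[0,0,0,0,0,0,1],[0,0,0,0,0,0,1],[0,0,0,0,0,0,1]]'
```

```text
time_s: 3.38
tcp_pos: [0.5498, 0.1755, 0.114]
tcp_rot: [-3.141, -0.002, 0.0]
wrist_force: [0.7, -0.0, -0.6]
width: 0.0547
finger_force: 0.0
time_s: 3.88
tcp_pos: [0.5493, 0.1753, 0.113]
tcp_rot: [3.142, 0.0, 0.0]
wrist_force: [0.2, -0.5, 0.1]
width: 0.0147
finger_force: 0.0
```

```bash
python3 -m handwheel '[[0,0,0,0,0,0,1],[0,0,0,0,0,0,1]]'; python3 - <<'E'
from h import *
a=read_camera("wrist")["img"][60:400,150:480];b=read_camera("top")["img"][140:270,220:370]
b=cv2.resize(b,None,fx=2.6,fy=2.6);o=np.zeros((340,730,3),np.uint8);o[:,:330]=a;o[:338,335:725]=b
cv2.imwrite("pics/w2.png",o)
E
```

```text
time_s: 4.12
tcp_pos: [0.5493, 0.1753, 0.113]
tcp_rot: [3.142, 0.0, -0.0]
wrist_force: [0.4, 0.1, -0.8]
width: 0.0015
finger_force: 0.0
```

View pics/w2.png

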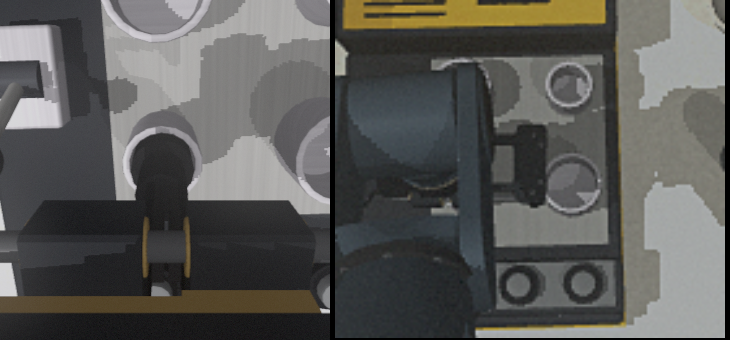

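```bash
python3 - <<'E'
from h import *
c=read_camera("wrist");s=read_state();T=np.array(s["tcp_pos"]);print(T,s["width"])
for n,p in(("tcp",T),("grasp",T+[0,0,.019]),("plugtop",[.5495,.176,.15]),("plugneck",[.5495,.176,.11]),("rim",[.5495,.176,.1])):print(n,proj(c,p))
i=c["img"];cv2.imwrite("pics/w3.png",cv2.resize(cv2.convertScaleAbs(i[170:400,240:400],alpha=2.2,beta=25),None,fx=2.5,fy=2.5,interpolation=2))
E
```

```text
[0.54932733 0.17530713 0.11303602] 0.0005421164100158433
tcp [[315.49671822 233.070356  ]]
grasp [[315.4476078  245.60117933]]
plugtop [[314.04472005 259.46539347]]
plugneck [[314.39232813 231.00230413]]
rim [[314.46101272 225.37822393]]
```

View pics/w3.png

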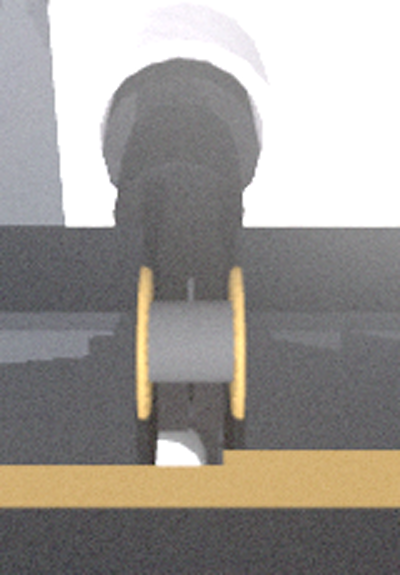

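The view is ambiguous: the fingers read shut, and the plug body fills the cup around (315,225). I'll lift straight up and look.

```bash
python3 -m handwheel '[[0,0,-0.04,0,0,0,1],[0,0,-0.08,0,0,0,1],[0,0,-0.12,0,0,0,1],[0,0,-0.15,0,0,0,1],[0,0,-0.15,0,0,0,1]]'; python3 - <<'E'
from h import *
c=read_camera("wrist");s=read_state();T=np.array(s["tcp_pos"]);print(T,s["width"],proj(c,T))
i=c["img"];a=cv2.resize(cv2.convertScaleAbs(i[30:330,190:450],alpha=1.5,beta=20),None,fx=1.8,fy=1.8,interpolation=2)
j=read_camera("scene")["img"][130:230,320:440];j=cv2.resize(j,None,fx=2.7,fy=2.7,interpolation=2)
o=np.zeros((540,800,3),np.uint8);o[:,:468]=a;o[:270,470:794]=j
cv2.imwrite("pics/w4.png",o)
E
```

```text
time_s: 4.9
tcp_pos: [0.5512, 0.1756, 0.2658]
tcp_rot: [-3.141, -0.007, 0.0]
wrist_force: [-0.5, 0.3, -0.3]
width: 0.0001
finger_force: 0.0
[0.54967563 0.17536382 0.26376532] 0.00034369239726954223 [[315.85747756 234.09373782]]
```

View pics/w4.png

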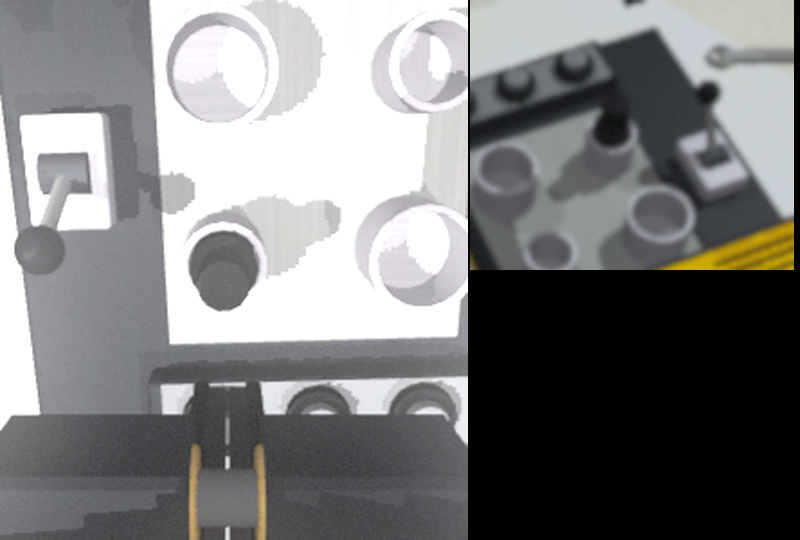

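The plug is untouched and upright, with its knob top at wrist px (314,190), so the fingers closed on nothing. A dark tip shows in the scene view near (379,130). I'll check where the fingertips are against the projected TCP.

```bash
python3 - <<'E'
from h import *
s=read_state();T=np.array(s["tcp_pos"]);o=np.zeros((560,800,3),np.uint8)
for k,n in enumerate(("scene","top")):
    c=read_camera(n);p=proj(c,T)[0];q=proj(c,[.5498,.177,.15])[0];print(n,p.round(1),q.round(1))
    i=c["img"];f=4;M=np.float32([[f,0,200-f*p[0]],[0,f,280-f*p[1]]])
    a=cv2.warpAffine(cv2.convertScaleAbs(i,alpha=1.6,beta=20),M,(399,560))
    for v,col in((p,(0,0,255)),(q,(0,255,0))): cv2.drawMarker(a,tuple(int(x) for x in M@np.r_[v,1]),col,1,14,1)
    o[:,401*k:401*k+399]=a
cv2.imwrite("pics/s5.png",o)
E
```

```text
scene [376.9 138.6] [373.4 166.7]
top [261.8 203. ] [266.6 208.7]
```

View pics/s5.png

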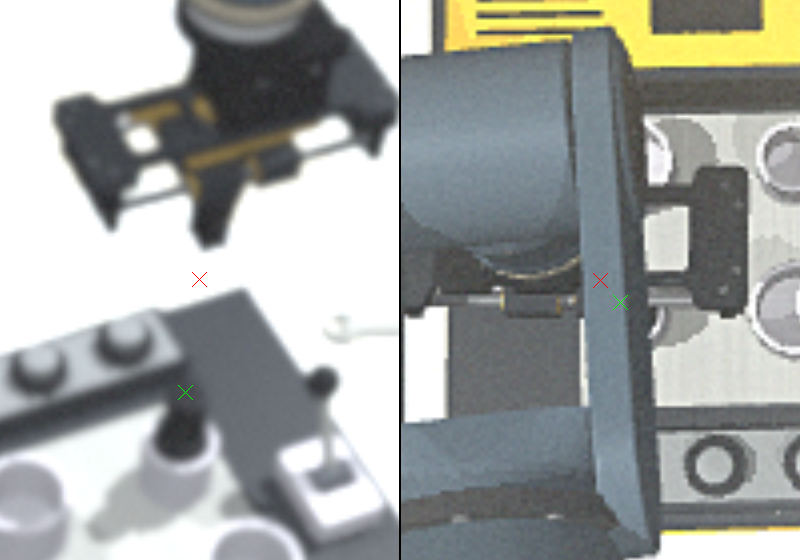

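In the scene crop the closed fingertips end near crop (208,245), which is scene px (379,130). The TCP projects to (377,138.6), so they are off by about 9 px. I'll triangulate the real tip with the wrist view, tip edge near (316,244).

```bash
cat >> h.py <<'E'
def tri(obs):
    A=[];b=[]
    for c,uv in obs:
        o=c["extrinsics"][:3,3];d=ray(c,uv,0)[0]-o;d/=np.linalg.norm(d);M=np.eye(3)-np.outer(d,d);A.append(M);b.append(M@o)
    x=np.linalg.lstsq(np.vstack(A),np.hstack(b),rcond=None)[0];return x,np.linalg.norm(np.vstack(A)@x-np.hstack(b))
E
python3 - <<'E'
from h import *
S=read_camera("scene");W=read_camera("wrist");s=read_state();print(s["tcp_pos"],s["tcp_rot"])
x,e=tri([(S,(378.9,130.1)),(W,(316,244))]);print("tip",x,e,proj(S,x),proj(W,x))
q=proj(W,[.5498,.177,.15]);print(q)
for z in(0,.02,.03,.04):
  for dx in (0,-.02): print(z,dx,proj(S,np.array(s["tcp_pos"])+[dx,0,z]),proj(W,np.array(s["tcp_pos"])+[dx,0,z]))
g=cv2.cvtColor(W["img"],6);print(g[200:290:3,302:332:2])
E
```

```text
[0.54833849 0.17514969 0.26136645] [ 3.14119421e+00  3.38272505e-03 -9.72698942e-05]
tip [0.55657472 0.17390953 0.30036327] 0.0023308114643894157 [[379.43783932 130.50447964]] [[317.86773414 246.72129415]]
[[313.5947179  185.92914392]]
0 0 [[376.81637795 138.80754624]] [[315.48379969 232.89209459]]
0 -0.02 [[373.51591931 133.32597772]] [[315.49508651 262.37165329]]
0.02 0 [[377.65564949 133.37194834]] [[315.44582611 246.26033626]]
0.02 -0.02 [[374.3007782  127.86224296]] [[315.45928566 278.13439589]]
0.03 0 [[378.08435093 130.595435  ]] [[315.42392718 253.96964861]]
0.03 -0.02 [[374.70160774 125.07189891]] [[315.43872371 287.18761113]]
0.04 0 [[378.51927149 127.77864305]] [[315.39966841 262.50972257]]
0.04 -0.02 [[375.10819833 122.24144978]] [[315.41601731 297.18500826]]
[[169 171 172 168 160 160 159 164 168 170 171 171 174 171 171]
 [171 170 173 170 169 170 170 171 171 170 171 171 174 169 171]
 [170 170 172 172 167 169 170 170 170 168 170 170 172 170 169]
 [171 169 171 170 166 168 169 170 170 171 170 170 173 170 171]
 [170 168 172 172 168 168 169 169 169 168 170 170 173 171 170]
 [1
[... 872 characters left out ...]
1  31]
 [ 32  35  35  35  37  36  36  49  37  33  35  37  38  36  33]
 [ 30  28  35  35  32  36  29  74  36  37  39  39  40  32  32]
 [ 29  32  33  33  33  35  34  84  34  35  38  36  33  34  35]
 [ 30  30  34  34  36  33  33  84  37  37  30  38  35  31  30]
 [ 29  35  33  29  34  31  36  82  31  32  37  32  31  34  28]
 [ 25  32  27  31  33  34  29  82  29  34  32  33  36  33  30]
 [ 25  33  33  33  34  31  29  38  29  33  35  32  30  30  29]
 [ 24  32  30  30  30  28  30  42  33  35  32  34  34  29  25]
 [ 26  29  25  31  25  31  32 110  31  32  34  32  32  31  25]
 [ 23  29  29  30  32  32  30 133  30  26  28  31  33  29  25]
 [ 35  32  28  30  34  31  30 131  27  31  29  32  33  31  35]]
```

```bash
python3 -m handwheel '[[0,0,0,0,0,0,-1],[0,-0.0015,0,0,0,0,-1],[0,-0.0015,0,0,0,0,-1],[0,-0.0015,0,0,0,0,-1],[0,-0.0015,0,0,0,0,-1],[0,-0.0015,0.05,0,0,0,-1],[0,-0.0015,0.1,0,0,0,-1],[0,-0.0015,0.13,0,0,0,-1]]';python3 -m handwheel '[[0,0,0.015,0,0,0,-1],[0,0,0.03,0,0,0,-1],[0,0,0.045,0,0,0,-1],[0,0,0.045,0,0,0,0],[0,0,0.045,0,0,0,1],[0,0,0.045,0,0,0,1],[0,0,0.045,0,0,0,1],[0,0,0.045,0,0,0,1]]' 25;python3 -m handwheel '[[0,0,0,0,0,0,1],[0,0,0,0,0,0,1],[0,0,0,0,0,0,1]]'
```

```text
time_s: 6.2
tcp_pos: [0.5479, 0.1766, 0.1308]
tcp_rot: [3.141, 0.003, -0.0]
wrist_force: [0.4, 0.4, -0.0]
width: 0.0724
finger_force: 0.0
time_s: 7.2
tcp_pos: [0.5495, 0.1768, 0.0884]
tcp_rot: [-3.142, -0.001, 0.0]
wrist_force: [-0.2, 0.2, 1.1]
width: 0.0452
finger_force: 0.0
time_s: 7.58
tcp_pos: [0.5494, 0.1768, 0.0881]
tcp_rot: [-3.142, -0.0, -0.0]
wrist_force: [0.4, -0.2, 0.1]
width: 0.027
finger_force: 25.0
```

```bash
python3 -m handwheel '[[0,0,-0.04,0,0,0,1],[0,0,-0.09,0,0,0,1],[0,0,-0.13,0,0,0,1],[-0.02,0.04,-0.13,0,0,0,1],[-0.04,0.09,-0.13,0,0,0,1],[-0.06,0.14,-0.13,0,0,0,1],[-0.085,0.19,-0.13,0,0,0,1],[-0.11,0.235,-0.13,0,0,0,1]]' 25;python3 -m handwheel '[[-0.02,0.043,0,0,0,0,1],[-0.02,0.043,0.03,0,0,0,1],[-0.02,0.043,0.06,0,0,0,1],[-0.02,0.043,0.09,0,0,0,1],[-0.02,0.043,0.12,0,0,0,1],[-0.02,0.043,0.15,0,0,0,1],[-0.02,0.043,0.17,0,0,0,1],[-0.02,0.043,0.17,0,0,0,1]]'
```

```text
time_s: 8.57
tcp_pos: [0.4383, -0.0597, 0.218]
tcp_rot: [3.141, 0.0, -0.0]
wrist_force: [1.0, -1.0, -0.5]
width: 0.0272
finger_force: 25.0
time_s: 9.57
tcp_pos: [0.4182, -0.1007, 0.0469]
tcp_rot: [-3.14, 0.003, -0.0]
wrist_force: [-0.4, -0.4, -1.6]
width: 0.0274
finger_force: 25.0
```

```bash
python3 -m handwheel '[[0,0,0.005,0,0,0,1],[0,0,0.009,0,0,0,1],[0,0,0.011,0,0,0,1],[0,0,0.012,0,0,0,1],[0,0,0.012,0,0,0,1]]';python3 -m handwheel '[[0,0,0.0005,0,0,0,1],[0,0,0.001,0,0,0,1],[0,0,0.0015,0,0,0,1],[0,0,0.0015,0,0,0,1]]';python3 -m handwheel '[[0,0,0.0005,0,0,0,1],[0,0,0.001,0,0,0,1],[0,0,0.001,0,0,0,1]]'
```

```text
time_s: 10.2
tcp_pos: [0.4194, -0.1012, 0.0362]
tcp_rot: [3.141, -0.0, -0.0]
wrist_force: [-1.2, -0.4, -0.9]
width: 0.0273
finger_force: 25.0
time_s: 10.7
tcp_pos: [0.4193, -0.1011, 0.0345]
tcp_rot: [-3.141, 0.0, -0.0]
wrist_force: [-0.0, -0.2, -1.4]
width: 0.0273
finger_force: 25.0
time_s: 11.08
tcp_pos: [0.4193, -0.1012, 0.0335]
tcp_rot: [-3.142, 0.0, -0.0]
wrist_force: [-0.3, -0.2, -1.3]
width: 0.0273
finger_force: 25.0
```

```bash
python3 -m handwheel '[[0,0,0.0005,0,0,0,1],[0,0,0.001,0,0,0,1],[0,0,0.001,0,0,0,1]]';python3 -m handwheel '[[0,0,0.0005,0,0,0,1],[0,0,0.001,0,0,0,1],[0,0,0.001,0,0,0,1]]'
```

```text
time_s: 11.45
tcp_pos: [0.4197, -0.1013, 0.033]
tcp_rot: [3.141, -0.001, -0.0]
wrist_force: [-0.0, 0.9, 3.4]
width: 0.0278
finger_force: 2.5
time_s: 11.82
tcp_pos: [0.4198, -0.1012, 0.0321]
tcp_rot: [3.141, -0.001, -0.0]
wrist_force: [-0.8, 2.2, 9.4]
width: 0.0272
finger_force: 25.0
```

```bash
python3 -m handwheel '[[0,0,-0.001,0,0,0,-1],[0,0,-0.001,0,0,0,-1],[0,0,-0.001,0,0,0,-1],[0,0,-0.001,0,0,0,-1],[0,0,-0.03,0,0,0,-1],[0,0,-0.08,0,0,0,-1],[0,0,-0.14,0,0,0,-1],[0,0,-0.2,0,0,0,-1]]';python3 -m handwheel '[[0,0.06,-0.03,0,0,0,-1],[0.01,0.12,-0.03,0,0,0,-1],[0.02,0.18,-0.03,0,0,0,-1],[0.02,0.23,-0.03,0,0,0,-1],[0.02,0.23,-0.03,0,0,0,-1]]'; cat > vial.py <<'E'
from h import *
import sys
# dark dot on vial top: world estimate from wrist view. args: x y z
P=np.array([float(a) for a in sys.argv[1:4]]);c=read_camera("wrist");g=cv2.cvtColor(c["img"],6).astype(np.float32)
p=proj(c,P)[0];r=25;u,v=(int(round(x)) for x in p)
w=cv2.GaussianBlur(g[v-r:v+r+1,u-r:u+r+1],(0,0),1)
bh=cv2.morphologyEx(w,cv2.MORPH_BLACKHAT,cv2.getStructuringElement(2,(21,21)))
m=(bh>.5*bh.max()).astype(np.uint8);n,l,st,ce=cv2.connectedComponentsWithStats(m)
for k in range(1,n):
    if st[k,4]>8: print("blob",st[k,4],(ce[k]+[u-r,v-r]).round(1),ray(c,ce[k]+[u-r,v-r],P[2])[0].round(4))
s=read_state();print("pred",p.round(1),"tcp",np.round(s["tcp_pos"],4))
cv2.imwrite(f"pics/v{int(s['time_s']*100)}.png",c["img"])
E
python3 vial.py .440 -.330 .1
```

```text
time_s: 12.82
tcp_pos: [0.4187, -0.101, 0.2332]
tcp_rot: [-3.141, 0.001, -0.0]
wrist_force: [1.1, -0.6, -0.3]
width: 0.0864
finger_force: 0.0
time_s: 13.45
tcp_pos: [0.439, -0.335, 0.2608]
tcp_rot: [3.141, 0.0, -0.004]
wrist_force: [-0.8, 0.8, 0.5]
width: 0.0872
finger_force: 0.0
blob 181 [314.7 153.2] [ 0.4635 -0.3342  0.1   ]
blob 36 [309.6 173.7] [ 0.4419 -0.3286  0.1   ]
blob 33 [311.2 179.7] [ 0.4354 -0.3303  0.1   ]
pred [310.9 175.5] tcp [ 0.4386 -0.3323  0.2606]
```

```bash
ls pics; python3 - <<'E'
from h import *;import glob
f=sorted(glob.glob("pics/v*.png"))[-1];i=cv2.imread(f)[80:300,160:460]
cv2.imwrite("pics/c6.png",cv2.resize(cv2.convertScaleAbs(i,alpha=1.3,beta=10),None,fx=2.6,fy=2.6,interpolation=2))
E
```

```text
crop0.png
s5.png
scene0.png
top0.png
v1350.png
w1.png
w1c.png
w2.png
w3.png
w4.png
```

View pics/c6.png

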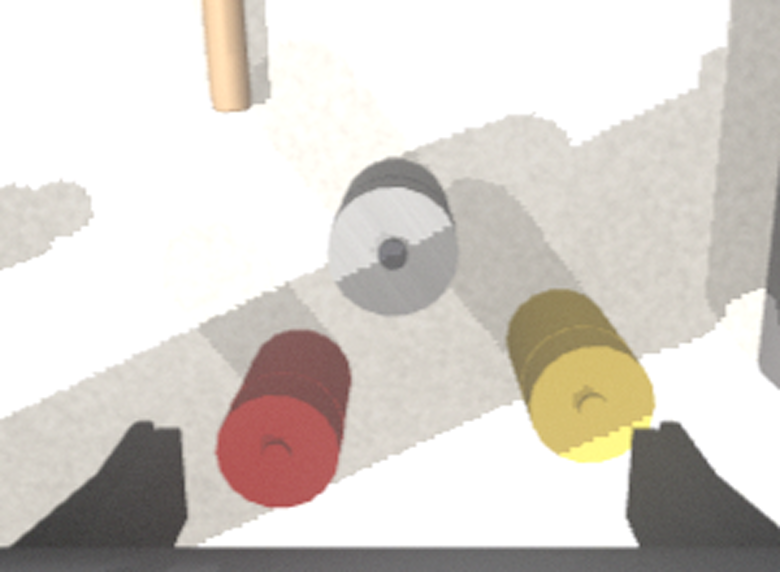

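The dot is at wrist px (311.5,177.3), with red and yellow look-alikes to either side below it. The fingertips show at rows 243 and below. Partially closed fingers will clear the look-alikes.

```bash
python3 - <<'E'
from h import *
c=read_camera("wrist");print(ray(c,(311.5,177.3),.1),ray(c,(387.7,233.8),.1),ray(c,(266.5,252.3),.1));print(toolshift([.4384,-.3304,.026])[0])
E
python3 -m handwheel '[[0,-0.002,0,0,0,0,-0.6],[0,-0.002,0.06,0,0,0,-0.6],[0,-0.002,0.12,0,0,0,-0.6],[0,-0.002,0.15,0,0,0,-0.6],[0,-0.002,0.15,0,0,0,-0.6]]'
```

```text
[[ 0.43754764 -0.32757414  0.1       ]] [[ 0.37341044 -0.4115405   0.1       ]] [[ 0.35128936 -0.27632424  0.1       ]]
[1.57544132e-04 1.72531181e-04 2.34699656e-01]
time_s: 14.18
tcp_pos: [0.438, -0.3261, 0.1097]
tcp_rot: [-3.137, 0.004, 0.002]
wrist_force: [0.2, 0.2, 0.2]
width: 0.0697
finger_force: 0.0
```

```bash
python3 -m handwheel '[[0,0,0,0,0,0,-0.6],[0,0,0,0,0,0,-0.6]]'; python3 - <<'E'
from h import *
for k in range(3):
    c=read_camera("wrist");s=read_state();print(np.round(s["tcp_pos"],4),proj(c,[.4384,-.329,.1]),c["extrinsics"][:3,3].round(4))
g=c["img"];cv2.imwrite("pics/v2.png",g)
c=read_camera("top")
E
```

```text
time_s: 14.42
tcp_pos: [0.4405, -0.33, 0.1136]
tcp_rot: [3.138, -0.003, 0.001]
wrist_force: [-0.2, -0.7, -0.5]
width: 0.0697
finger_force: 0.0
[ 0.4403 -0.33    0.1134] [[313.9294774  228.43966502]] [ 0.5201 -0.3297  0.3149]
[ 0.4401 -0.3299  0.1131] [[313.98258134 228.26407692]] [ 0.52   -0.3297  0.3147]
[ 0.4399 -0.3297  0.1129] [[314.13897017 228.09090577]] [ 0.5199 -0.3297  0.3144]
```

```bash
python3 -m handwheel '[[-0.001,0,0.03,0,0,0,-0.6],[-0.001,0,0.06,0,0,0,-0.6],[-0.001,0,0.084,0,0,0,-0.6],[-0.001,0,0.084,0,0,0,-0.6],[-0.001,0,0.084,0,0,0,0.5],[-0.001,0,0.084,0,0,0,0.5],[-0.001,0,0.084,0,0,0,0.5],[-0.001,0,0.084,0,0,0,0.5]]' 45
```

```text
time_s: 15.62
tcp_pos: [0.439, -0.3297, 0.0287]
tcp_rot: [3.14, -0.002, -0.0]
wrist_force: [-0.1, 1.8, 7.2]
width: 0.0531
finger_force: 45.0
```

```bash
python3 -m handwheel '[[0,0,-0.01,0,0,0,0.5],[0,0,-0.05,0,0,0,0.5],[0,0,-0.1,0,0,0,0.5],[0,0,-0.15,0,0,0,0.5],[0,0,-0.19,0,0,0,0.5],[0,0,-0.21,0,0,0,0.5],[0,0,-0.21,0,0,0,0.5]]' 45; python3 -m handwheel '[[0.015,-0.05,0,0,0,0,0.5],[0.03,-0.1,0,0,0,0,0.5],[0.045,-0.15,0,0,0,0,0.5],[0.06,-0.2,0,0,0,0,0.5],[0.075,-0.25,0,0,0,0,0.5],[0.09,-0.3,0,0,0,0,0.5],[0.105,-0.35,0,0,0,0,0.5],[0.114,-0.387,0,0,0,0,0.5]]'; python3 -m handwheel '[[0,0,0,0,0,0,0.5],[0,0,0,0,0,0,0.5],[0,0,0,0,0,0,0.5]]'
```

```text
time_s: 16.5
tcp_pos: [0.4385, -0.3294, 0.2388]
tcp_rot: [3.14, -0.002, 0.0]
wrist_force: [-0.8, -0.4, -6.3]
width: 0.0529
finger_force: 45.0
time_s: 17.5
tcp_pos: [0.5509, 0.0602, 0.2351]
tcp_rot: [-3.141, 0.005, 0.001]
wrist_force: [0.3, -0.4, -4.9]
width: 0.0536
finger_force: 45.0
time_s: 17.88
tcp_pos: [0.5516, 0.0568, 0.2367]
tcp_rot: [3.141, 0.002, -0.001]
wrist_force: [0.6, 0.3, -5.3]
width: 0.053
finger_force: 45.0
```

```bash
cat > rims.py <<'E'
from rim import *
import sys
cups={"wc1":((105,60),.0335),"wc2":((-5,-60),.0335),"sc":((105,-60),.0265),"pc":((-5,60),.0265)}
names=sys.argv[1].split(",");M=[];W=[]
c=read_camera("wrist");g=cv2.cvtColor(c["img"],6).astype(np.float32)
a=np.radians(1.4);R0=np.array([[np.cos(a),-np.sin(a)],[np.sin(a),np.cos(a)]]);t0=np.array([.5572,.1181])
for n in names:
    m=np.array(cups[n][0])/1e3;q=rim(c,g,R0@m+t0,cups[n][1]);M.append(m);W.append(q[0]);print(n,q[0].round(4),round(q[1],4),q[2])
M,W=np.array(M),np.array(W);U,S,V=np.linalg.svd((M-M.mean(0)).T@(W-W.mean(0)));R=(U@V).T;t=W.mean(0)-R@M.mean(0)
print("res mm",((W-M@R.T-t)*1e3).round(1).tolist(),"mill",t.round(4),np.degrees(np.arctan2(R[1,0],R[0,0])).round(2))
for n,(m,_) in cups.items(): print(n,(R@(np.array(m)/1e3)+t).round(4))
print("tcp",np.round(read_state()["tcp_pos"],4))
E
python3 rims.py wc1,sc,pc; python3 - <<'E'
from h import *
c=read_camera("wrist");cv2.imwrite("pics/c7.png",c["img"][30:330,150:510])
E
```

```text
wc1 [0.6606 0.1807] 0.0333 90
sc [0.6631 0.0609] 0.0256 90
pc [0.5502 0.1775] 0.0258 90
res mm [[0.3, 0.0], [-0.3, 0.2], [-0.1, -0.3]] mill [0.5569 0.1179] 1.5
wc1 [0.6603 0.1806]
wc2 [0.5534 0.0578]
sc [0.6634 0.0607]
pc [0.5503 0.1778]
tcp [0.5518 0.0567 0.237 ]
```

View pics/c7.png

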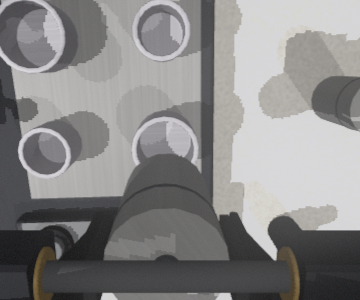

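The rims fit within 0.3 mm. The held vial hangs upright, centred at col 316, over the wide cup (col 315). I'll insert it.

```bash
python3 -m handwheel '[[0.0018,-0.001,0.04,0,0,0,0.5],[0.0018,-0.001,0.08,0,0,0,0.5],[0.0018,-0.001,0.098,0,0,0,0.5],[0.0018,-0.001,0.098,0,0,0,0.5],[0.0018,-0.001,0.098,0,0,0,0.5]]'; python3 -m handwheel '[[0,0,0.005,0,0,0,0.5],[0,0,0.01,0,0,0,0.5],[0,0,0.015,0,0,0,0.5],[0,0,0.02,0,0,0,0.5],[0,0,0.02,0,0,0,0.5]]'
```

```text
time_s: 18.6
tcp_pos: [0.5553, 0.0583, 0.1406]
tcp_rot: [3.141, -0.002, -0.001]
wrist_force: [-0.0, -0.3, -4.0]
width: 0.0532
finger_force: 45.0
time_s: 19.23
tcp_pos: [0.554, 0.0584, 0.119]
tcp_rot: [3.141, 0.001, 0.0]
wrist_force: [0.1, -1.2, -5.6]
width: 0.0531
finger_force: 45.0
```

```bash
python3 -m handwheel '[[-0.0003,0.0003,0.008,0,0,0,0.5],[-0.0003,0.0003,0.016,0,0,0,0.5],[-0.0003,0.0003,0.023,0,0,0,0.5],[-0.0003,0.0003,0.029,0,0,0,0.5],[-0.0003,0.0003,0.033,0,0,0,0.5],[-0.0003,0.0003,0.0335,0,0,0,0.5],[-0.0003,0.0003,0.0335,0,0,0,0.5]]'; python3 -m handwheel '[[0,0,0.0005,0,0,0,0.5],[0,0,0.001,0,0,0,0.5],[0,0,0.001,0,0,0,0.5]]';
```

```text
time_s: 20.1
tcp_pos: [0.5538, 0.0584, 0.0858]
tcp_rot: [3.141, 0.0, 0.0]
wrist_force: [-0.0, -2.5, -5.7]
width: 0.0529
finger_force: 45.0
time_s: 20.48
tcp_pos: [0.554, 0.0584, 0.0853]
tcp_rot: [3.141, -0.0, 0.0]
wrist_force: [-0.0, -2.6, -2.8]
width: 0.0531
finger_force: 45.0
```

```bash
python3 -m handwheel '[[0,0,0.0008,0,0,0,0.5],[0,0,0.0008,0,0,0,-1],[0,0,0.0008,0,0,0,-1],[0,0,0.0008,0,0,0,-1],[0,0,0.0008,0,0,0,-1],[0,0,-0.03,0,0,0,-1],[0,0,-0.09,0,0,0,-1],[0,0,-0.15,0,0,0,-1]]'; python3 -m handwheel '[[0,0.05,-0.025,0,0,0,-1],[0.005,0.11,-0.025,0,0,0,-1],[0.01,0.17,-0.025,0,0,0,-1],[0.017,0.23,-0.025,0,0,0,-1],[0.017,0.29,-0.025,0,0,0,-1],[0.017,0.35,-0.025,0,0,0,-1],[0.017,0.39,-0.025,0,0,0,-1],[0.017,0.39,-0.025,0,0,0,-1]]'; python3 -m handwheel '[[0,0,0,0,0,0,-0.8],[0,0,0,0,0,0,-0.8]]'; cat > vial2.py <<'E'
from h import *
import sys
# vial-top circle by Hough near prediction in the wrist view. args x y z radius
P=np.array([float(a) for a in sys.argv[1:4]]);R=float(sys.argv[4]);c=read_camera("wrist");g=cv2.cvtColor(c["img"],6).astype(np.float32)
p=proj(c,P)[0];e=proj(c,P+[0,R,0])[0];rp=np.linalg.norm(e-p)
r=int(3.0*rp);u,v=(int(round(x)) for x in p);y0=max(v-r,0);x0=u-r
w=cv2.GaussianBlur(g[y0:v+r+1,x0:u+r+1],(0,0),1);w8=w.astype(np.uint8)
h=cv2.HoughCircles(w8,cv2.HOUGH_GRADIENT_ALT,1,10,param1=80,param2=.6,minRadius=int(rp*.8),maxRadius=int(rp*1.2))
for k in ([] if h is None else h[0]):
    q=k[:2]+[x0,y0]
    # dark dot centroid near circle centre
    Y,X=np.mgrid[:w.shape[0],:w.shape[1]];m=np.hypot(X-k[0],Y-k[1])<rp*.4
    ww=np.where(m,np.clip(np.percentile(w[m],40)-15-w,0,None),0)
    d=np.array([(ww*X).sum(),(ww*Y).sum()])/max(ww.sum(),1)+[x0,y0]
    print("circle",q.round(1),round(k[2],1),ray(c,q,P[2])[0,:2].round(4),"dot",d.round(1),ray(c,d,P[2])[0,:2].round(4))
s=read_state();print("pred",p.round(1),round(rp,1),"tcp",np.round(s["tcp_pos"],4))
cv2.imwrite(f"pics/v{int(s['time_s']*100)}.png",c["img"])
E
python3 vial2.py .571 -.331 .09 .02
```

```text
time_s: 21.48
tcp_pos: [0.5534, 0.0587, 0.2363]
tcp_rot: [-3.141, 0.001, -0.0]
wrist_force: [0.9, 0.1, -0.3]
width: 0.0867
finger_force: 0.0
time_s: 22.48
tcp_pos: [0.5702, -0.3349, 0.2593]
tcp_rot: [3.141, 0.0, -0.004]
wrist_force: [0.7, 1.1, 1.0]
width: 0.0866
finger_force: 0.0
time_s: 22.72
tcp_pos: [0.5709, -0.3298, 0.2602]
tcp_rot: [-3.141, 0.0, 0.002]
wrist_force: [-0.2, -0.5, 1.2]
width: 0.0795
finger_force: 0.0
circle [317. 175.] 18.1 [ 0.5703 -0.3311] dot [262. 119.] [ 0.6291 -0.2742]
circle [317. 161.] 16.4 [ 0.5856 -0.3311] dot [316.9 155.9] [ 0.591 -0.331]
pred [316.9 174.4] 18.5 tcp [ 0.571  -0.3299  0.2603]
```

```bash
python3 -m handwheel '[[-0.0005,0.001,0.05,0,0,0,-0.6],[-0.0005,0.001,0.1,0,0,0,-0.6],[-0.0005,0.001,0.15,0,0,0,-0.6],[-0.0005,0.001,0.19,0,0,0,-0.6],[-0.0005,0.001,0.22,0,0,0,-0.6],[-0.0005,0.001,0.23,0,0,0,-0.6],[-0.0005,0.001,0.23,0,0,0,-0.6],[-0.0005,0.001,0.23,0,0,0,1]]' 35;  python3 -m handwheel '[[0,0,0,0,0,0,1],[0,0,0,0,0,0,1],[0,0,0,0,0,0,1],[0,0,0,0,0,0,1],[0,0,0,0,0,0,1],[0,0,0,0,0,0,1]]'
```

```text
time_s: 23.78
tcp_pos: [0.5715, -0.3331, 0.0318]
tcp_rot: [3.14, -0.003, 0.0]
wrist_force: [0.5, 0.5, -0.1]
width: 0.0649
finger_force: 0.0
time_s: 24.52
tcp_pos: [0.5706, -0.3324, 0.0306]
tcp_rot: [3.142, -0.001, -0.0]
wrist_force: [0.0, 1.6, 5.9]
width: 0.039
finger_force: 35.0
```

```bash
python3 -m handwheel '[[0,0,-0.01,0,0,0,1],[0,0,-0.05,0,0,0,1],[0,0,-0.1,0,0,0,1],[0,0,-0.15,0,0,0,1],[0,0,-0.19,0,0,0,1],[0,0,-0.205,0,0,0,1],[0,0,-0.205,0,0,0,1]]' 35; python3 -m handwheel '[[0.01,-0.05,0,0,0,0,1],[0.02,-0.1,0,0,0,0,1],[0.03,-0.15,0,0,0,0,1],[0.045,-0.2,0,0,0,0,1],[0.06,-0.25,0,0,0,0,1],[0.075,-0.3,0,0,0,0,1],[0.085,-0.35,0,0,0,0,1],[0.093,-0.393,0,0,0,0,1]]'; python3 -m handwheel '[[0,0,0,0,0,0,1],[0,0,0,0,0,0,1],[0,0,0,0,0,0,1],[0,0,0,0,0,0,1]]'; python3 rims.py wc1,sc
```

```text
time_s: 25.4
tcp_pos: [0.5702, -0.3326, 0.2351]
tcp_rot: [3.141, -0.0, -0.0]
wrist_force: [0.3, 0.1, -2.6]
width: 0.0392
finger_force: 35.0
time_s: 26.4
tcp_pos: [0.6617, 0.0626, 0.2314]
tcp_rot: [-3.141, 0.006, 0.001]
wrist_force: [-0.5, -0.1, -1.8]
width: 0.0393
finger_force: 34.9
time_s: 26.9
tcp_pos: [0.6632, 0.0592, 0.2348]
tcp_rot: [3.141, 0.001, -0.002]
wrist_force: [0.7, -0.0, -1.7]
width: 0.0391
finger_force: 35.0
wc1 [0.6602 0.1806] 0.0327 90
sc [0.6637 0.061 ] 0.0257 69
res mm [[0.0, -0.2], [-0.0, 0.2]] mill [0.557  0.1178] 1.67
wc1 [0.6602 0.1808]
wc2 [0.5537 0.0576]
sc [0.6637 0.0608]
pc [0.5502 0.1776]
tcp [0.6632 0.0593 0.235 ]
```

```bash
python3 -m handwheel '[[0.0003,-0.0014,0.04,0,0,0,1],[0.0003,-0.0014,0.08,0,0,0,1],[0.0003,-0.0014,0.097,0,0,0,1],[0.0003,-0.0014,0.097,0,0,0,1],[0.0003,-0.0014,0.097,0,0,0,1]]'; python3 -m handwheel '[[0,0,0.005,0,0,0,1],[0,0,0.01,0,0,0,1],[0,0,0.015,0,0,0,1],[0,0,0.02,0,0,0,1],[0,0,0.02,0,0,0,1]]'
```

```text
time_s: 27.58
tcp_pos: [0.6653, 0.0616, 0.1399]
tcp_rot: [3.141, -0.004, -0.0]
wrist_force: [0.6, -0.5, -1.3]
width: 0.0389
finger_force: 35.0
time_s: 28.2
tcp_pos: [0.6636, 0.061, 0.1175]
tcp_rot: [3.14, 0.0, 0.0]
wrist_force: [1.1, -3.2, -2.7]
width: 0.0391
finger_force: 34.9
```

```bash
python3 -m handwheel '[[0,0.0006,0.008,0,0,0,1],[0,0.0006,0.016,0,0,0,1],[0,0.0006,0.023,0,0,0,1],[0,0.0006,0.028,0,0,0,1],[0,0.0006,0.031,0,0,0,1],[0,0.0006,0.031,0,0,0,1]]'; python3 -m handwheel '[[0,0,0.0005,0,0,0,1],[0,0,0.001,0,0,0,1],[0,0,0.001,0,0,0,1]]'
```

```text
time_s: 28.95
tcp_pos: [0.6636, 0.0611, 0.0866]
tcp_rot: [3.141, 0.0, 0.0]
wrist_force: [2.4, -3.8, -2.0]
width: 0.0393
finger_force: 34.9
time_s: 29.32
tcp_pos: [0.6638, 0.0611, 0.0865]
tcp_rot: [3.141, -0.001, 0.0]
wrist_force: [1.0, -5.7, 0.2]
width: 0.0388
finger_force: 34.9
```

```bash
python3 -m handwheel '[[0,0.0005,0.0005,0,0,0,-1],[0,0.0005,0.0005,0,0,0,-1],[0,0.0005,0.0005,0,0,0,-1],[0,0.0005,0.0005,0,0,0,-1],[0,0.0005,0.0005,0,0,0,-1],[0,0,-0.03,0,0,0,-1],[0,0,-0.09,0,0,0,-1],[0,0,-0.15,0,0,0,-1]]'; python3 -m handwheel '[[-0.01,0.04,-0.025,0,0,0,-1],[-0.03,0.09,-0.025,0,0,0,-1],[-0.05,0.15,-0.025,0,0,0,-1],[-0.068,0.207,-0.025,0,0,0,-0.7],[-0.068,0.207,-0.025,0,0,0,-0.7],[-0.068,0.207,-0.025,0,0,0,-0.7],[-0.068,0.207,-0.025,0,0,0,-0.7]]';python3 vial2.py .5957 -.1454 .1 .027; python3 top.py | tail -3
```

```text
time_s: 30.32
tcp_pos: [0.6632, 0.0614, 0.2371]
tcp_rot: [-3.141, 0.001, -0.0]
wrist_force: [1.0, 0.4, 1.0]
width: 0.087
finger_force: 0.0
time_s: 31.2
tcp_pos: [0.596, -0.1441, 0.261]
tcp_rot: [-3.141, -0.0, 0.002]
wrist_force: [-0.2, -0.7, 0.3]
width: 0.0742
finger_force: 0.0
circle [317. 175.] 25.4 [ 0.5974 -0.1454] dot [317.9 177.1] [ 0.5951 -0.1463]
circle [360. 144.] 25.9 [ 0.63   -0.1894] dot [370.  144.1] [ 0.6299 -0.1997]
pred [317.  176.6] 25.6 tcp [ 0.596 -0.144  0.261]
wvA [378.4 193.5] [ 0.6016 -0.1372  0.1   ]
sv [443.3 205.1] [ 0.5697 -0.3268  0.09  ]
wvB [nan nan] [nan nan nan]top.py:5: RuntimeWarning: invalid value encountered in scalar divide
  Y,X=np.mgrid[v0-r:v0+r+1,u0-r:u0+r+1];return (w*X).sum()/w.sum(),(w*Y).sum()/w.sum()
```

```bash
python3 -m handwheel '[[0,0,0.05,0,0,0,-0.65],[0,0,0.1,0,0,0,-0.65],[0,0,0.12,0,0,0,-0.65],[0,0,0.12,0,0,0,-0.65],[0,0,0.12,0,0,0,-0.65],[0,0,0.12,0,0,0,-0.65]]'; python3 vial2.py .5957 -.146 .1 .027;
```

```text
time_s: 32.05
tcp_pos: [0.5969, -0.1459, 0.1427]
tcp_rot: [3.14, -0.003, 0.001]
wrist_force: [-0.0, 0.5, 0.2]
width: 0.0717
finger_force: 0.0
circle [314. 213.] 36.9 [ 0.5958 -0.1448] dot [316.1 213.8] [ 0.5951 -0.1463]
pred [315.7 213.1] 36.8 tcp [ 0.5967 -0.1459  0.1426]
```

```bash
python3 -m handwheel '[[-0.0003,0,0.04,0,0,0,-0.6],[-0.0003,0,0.08,0,0,0,-0.6],[-0.0003,0,0.11,0,0,0,-0.6],[-0.0003,0,0.11,0,0,0,-0.6],[-0.0003,0,0.11,0,0,0,0.5],[-0.0003,0,0.11,0,0,0,0.5],[-0.0003,0,0.11,0,0,0,0.5],[-0.0003,0,0.11,0,0,0,0.5]]' 45; python3 -m handwheel '[[0,0,0,0,0,0,0.5],[0,0,0,0,0,0,0.5]]'
```

```text
time_s: 33.1
tcp_pos: [0.5967, -0.146, 0.0329]
tcp_rot: [3.14, -0.003, -0.0]
wrist_force: [-0.1, 1.9, 6.8]
width: 0.053
finger_force: 45.0
time_s: 33.35
tcp_pos: [0.5967, -0.1461, 0.0328]
tcp_rot: [3.14, -0.003, -0.0]
wrist_force: [0.6, 0.7, 6.4]
width: 0.0531
finger_force: 45.0
```

```bash
python3 -m handwheel '[[0,0,-0.01,0,0,0,0.5],[0,0,-0.05,0,0,0,0.5],[0,0,-0.1,0,0,0,0.5],[0,0,-0.15,0,0,0,0.5],[0,0,-0.19,0,0,0,0.5],[0,0,-0.21,0,0,0,0.5],[0,0,-0.21,0,0,0,0.5]]' 45; python3 -m handwheel '[[0.01,-0.05,0,0,0,0,0.5],[0.02,-0.1,0,0,0,0,0.5],[0.03,-0.15,0,0,0,0,0.5],[0.04,-0.2,0,0,0,0,0.5],[0.05,-0.25,0,0,0,0,0.5],[0.06,-0.3,0,0,0,0,0.5],[0.064,-0.327,0,0,0,0,0.5],[0.064,-0.327,0,0,0,0,0.5]]'; python3 -m handwheel '[[0,0,0,0,0,0,0.5],[0,0,0,0,0,0,0.5],[0,0,0,0,0,0,0.5],[0,0,0,0,0,0,0.5]]'; python3 rims.py wc1,pc
```

```text
time_s: 34.22
tcp_pos: [0.5957, -0.1459, 0.2425]
tcp_rot: [3.14, -0.002, 0.0]
wrist_force: [0.4, 0.3, -4.9]
width: 0.0532
finger_force: 45.0
time_s: 35.22
tcp_pos: [0.6574, 0.1838, 0.2378]
tcp_rot: [3.142, 0.005, 0.004]
wrist_force: [-0.7, -0.6, -4.2]
width: 0.0529
finger_force: 45.0
time_s: 35.72
tcp_pos: [0.6594, 0.1806, 0.2412]
tcp_rot: [3.142, -0.0, -0.001]
wrist_force: [-1.1, 0.5, -4.9]
width: 0.053
finger_force: 45.0
wc1 [0.6586 0.1821] 0.0342 73
pc [0.5519 0.1857] 0.0253 25
res mm [[-1.6, 0.1], [1.6, -0.1]] mill [0.5533 0.1256] -1.92
wc1 [0.6602 0.182 ]
wc2 [0.5463 0.0658]
sc [0.6562 0.0621]
pc [0.5503 0.1857]
tcp [0.6594 0.1807 0.2412]
```

```bash
python3 -m handwheel '[[0.0013,0,0.04,0,0,0,0.5],[0.0013,0,0.08,0,0,0,0.5],[0.0013,0,0.1,0,0,0,0.5],[0.0013,0,0.1,0,0,0,0.5],[0.0013,0,0.1,0,0,0,0.5]]'; python3 -m handwheel '[[0,0,0.005,0,0,0,0.5],[0,0,0.01,0,0,0,0.5],[0,0,0.015,0,0,0,0.5],[0,0,0.02,0,0,0,0.5],[0,0,0.02,0,0,0,0.5]]'
```

```text
time_s: 36.4
tcp_pos: [0.6619, 0.1814, 0.1424]
tcp_rot: [-3.141, -0.003, -0.0]
wrist_force: [0.5, 0.4, -4.0]
width: 0.0531
finger_force: 45.0
time_s: 37.02
tcp_pos: [0.6607, 0.1811, 0.1204]
tcp_rot: [3.141, 0.0, 0.0]
wrist_force: [0.4, -0.5, -5.3]
width: 0.0528
finger_force: 45.0
```

```bash
python3 -m handwheel '[[0,0,0.008,0,0,0,0.5],[0,0,0.016,0,0,0,0.5],[0,0,0.023,0,0,0,0.5],[0,0,0.028,0,0,0,0.5],[0,0,0.0315,0,0,0,0.5],[0,0,0.0315,0,0,0,0.5]]'; python3 -m handwheel '[[0,0,0.0005,0,0,0,0.5],[0,0,0.001,0,0,0,0.5],[0,0,0.001,0,0,0,0.5]]'
```

```text
time_s: 37.78
tcp_pos: [0.6606, 0.1812, 0.0891]
tcp_rot: [3.141, 0.0, -0.0]
wrist_force: [2.6, -1.4, -5.8]
width: 0.0529
finger_force: 45.0
time_s: 38.15
tcp_pos: [0.6608, 0.1813, 0.0889]
tcp_rot: [3.142, -0.001, 0.0]
wrist_force: [1.7, -1.3, -3.6]
width: 0.0529
finger_force: 45.0
```

```bash
python3 -m handwheel '[[0,0,0.0007,0,0,0,0.5],[0,0,0.0007,0,0,0,-1],[0,0,0.0007,0,0,0,-1],[0,0,0.0007,0,0,0,-1],[0,0,0.0007,0,0,0,-1],[0,0,-0.03,0,0,0,-1],[0,0,-0.09,0,0,0,-1],[0,0,-0.15,0,0,0,-1]]'; python3 -m handwheel '[[-0.03,0,-0.025,0,0,0,1],[-0.07,-0.02,-0.025,0,0,0,1],[-0.1,-0.05,-0.025,0,0,0,1],[-0.136,-0.092,-0.025,0,0,0,1],[-0.136,-0.092,-0.025,0,0,0,1],[-0.136,-0.092,-0.025,0,0,0,1],[-0.136,-0.092,-0.025,0,0,0,1],[-0.136,-0.092,-0.025,0,0,0,1]]';  python3 -m handwheel '[[0,0,0,0,0,0,1],[0,0,0,0,0,0,1],[0,0,0,0,0,0,1]]'
python3 - <<'E'
from h import *
c=read_camera("wrist");s=read_state();print(s["width"])
R=np.array([[1,-.0262],[.0262,1]]);B=R@[.011,.155]+[.5569,.1179];print(B,proj(c,[[*B,.142]]))
d=read_camera("top")["img"];o=np.zeros((420,800,3),np.uint8)
a=c["img"][0:300,150:640];o[:300,:490]=a;b=cv2.resize(d[150:280,290:390],None,fx=3.1,fy=3.1,interpolation=2);o[:403,490:800]=b
cv2.imwrite("pics/c8.png",o)
E
```

```text
time_s: 39.15
tcp_pos: [0.6602, 0.1813, 0.2397]
tcp_rot: [-3.142, 0.001, -0.0]
wrist_force: [1.9, 0.7, -0.1]
width: 0.0866
finger_force: 0.0
time_s: 40.15
tcp_pos: [0.5255, 0.2724, 0.2633]
tcp_rot: [3.141, 0.0, -0.002]
wrist_force: [-0.3, 0.8, 0.1]
width: 0.0153
finger_force: 0.0
time_s: 40.52
tcp_pos: [0.5247, 0.2732, 0.2635]
tcp_rot: [-3.142, 0.0, -0.0]
wrist_force: [0.2, 0.3, -0.6]
width: 0.0008
finger_force: 0.0
0.0001964460268173363
[0.563839  0.2731882] [[315.68140336 143.77598187]]
```

View pics/c8.png

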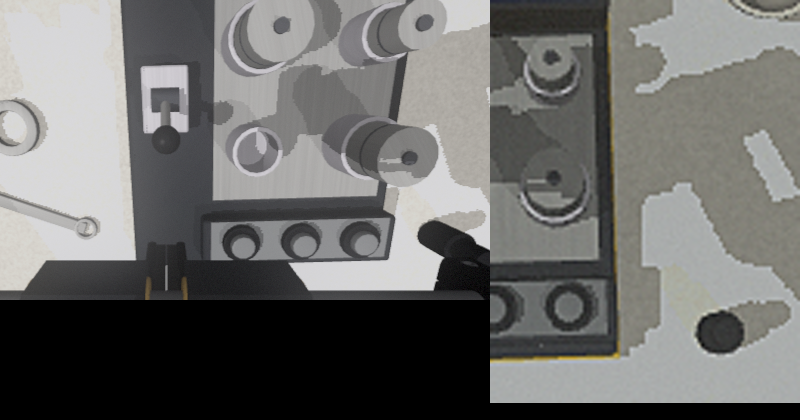

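The wrist view shows all three vials seated upright and the lever ball at (316,139). The top view shows the plug upright on the bench. I'll check the seating numerically from the dot pixels (432,25), (575,22) and (560,158), then push the lever.

```bash
python3 - <<'E'
from h import *
c=read_camera("wrist")
for p,z in(((432,25),.155),((575,22),.145),((560,158),.155)):print(ray(c,p,z)[0].round(4))
E
python3 -m handwheel '[[0,0,0.05,0,0,0,1],[0,0,0.1,0,0,0,1],[0,0,0.14,0,0,0,1],[0,0,0.16,0,0,0,1],[0,0,0.16,0,0,0,1]]' 40; python3 -m handwheel '[[0.02,0,0,0,0,0,1],[0.035,0,0,0,0,0,1],[0.05,0,0,0,0,0,1],[0.06,0,0,0,0,0,1],[0.07,0,0,0,0,0,1],[0.08,0,0,0,0,0,1],[0.09,0,0,0,0,0,1],[0.09,0,0,0,0,0,1]]'; python3 -m handwheel '[[0.004,0,0,0,0,0,1],[0.008,0,0,0,0,0,1],[0.011,0,0,0,0,0,1],[0.011,0,0,0,0,0,1]]'
```

```text
[0.6597 0.1803 0.155 ]
[0.6637 0.0599 0.145 ]
[0.5529 0.0564 0.155 ]
time_s: 41.3
tcp_pos: [0.5232, 0.2729, 0.1018]
tcp_rot: [3.14, 0.004, 0.0]
wrist_force: [0.7, 0.5, 0.6]
width: 0.0006
finger_force: 0.0
time_s: 42.3
tcp_pos: [0.6158, 0.2731, 0.1034]
tcp_rot: [3.141, -0.001, -0.0]
wrist_force: [0.3, -0.3, 0.6]
width: 0.0006
finger_force: 0.0
time_s: 42.8
tcp_pos: [0.6178, 0.273, 0.103]
tcp_rot: [3.139, 0.016, 0.001]
wrist_force: [-12.9, -0.7, 7.3]
width: 0.0004
finger_force: 6.5
```

```bash
python3 -m handwheel '[[-0.03,0,0,0,0,0,1],[-0.04,0,-0.05,0,0,0,1],[-0.06,0,-0.1,0,0,0,1],[-0.1,0.03,-0.1,0,0,0,1],[-0.15,0.06,-0.1,0,0,0,1],[-0.186,0.088,-0.1,0,0,0,1],[-0.186,0.088,-0.1,0,0,0,1],[-0.186,0.088,-0.1,0,0,0,1]]'; python3 -m handwheel '[[0,0,0,0,0,0,1],[0,0,0,0,0,0,1],[0,0,0,0,0,0,1]]'
python3 - <<'E'
from h import *
c=read_camera("wrist");i=c["img"];print(proj(c,[[.642,.275,.142],[.564,.273,.142]]))
cv2.imwrite("pics/c9.png",i[0:280,150:550])
print(toolshift([.4401,.1849,.075])[0])
E
```

```text
time_s: 43.8
tcp_pos: [0.4415, 0.1856, 0.2044]
tcp_rot: [-3.141, -0.004, -0.0]
wrist_force: [0.7, 0.0, -0.8]
width: 0.0003
finger_force: 0.0
time_s: 44.18
tcp_pos: [0.4401, 0.1856, 0.2033]
tcp_rot: [3.142, 0.0, 0.0]
wrist_force: [-0.3, 1.2, 0.0]
width: 0.0003
finger_force: 0.0
[[ 170.22171685 -110.31040491]
 [ 187.01534301   29.44784294]]
[0.00026621 0.00063973 0.12832469]
```

View pics/c9.png

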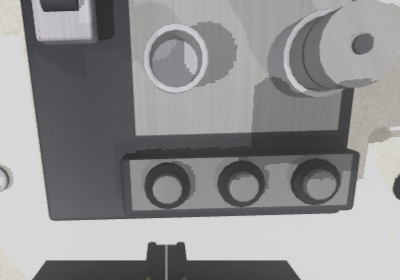

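The ball is no longer at its start px (187,29), so the lever is over. The key tops are near (317,187), (391,186) and (470,184).

```bash
python3 - <<'E'
from h import *
c=read_camera("wrist")
for p in((317,187),(391,186),(470,184)):print(ray(c,p,.097)[0].round(4))
E
python3 -m handwheel '[[0,0,0.05,0,0,0,1],[0,0,0.1,0,0,0,1],[0,0,0.125,0,0,0,1],[0,0,0.125,0,0,0,1],[0,0,0.125,0,0,0,1]]';python3 -m handwheel '[[0,0,0.004,0,0,0,1],[0,0,0.008,0,0,0,1],[0,0,0.008,0,0,0,1]]'; python3 -m handwheel '[[0,0,0.002,0,0,0,1],[0,0,0.004,0,0,0,1],[0,0,0.004,0,0,0,1]]'
```

```text
[0.4421 0.1843 0.097 ]
[0.4431 0.1175 0.097 ]
[0.445  0.0465 0.097 ]
time_s: 44.9
tcp_pos: [0.4406, 0.1855, 0.0793]
tcp_rot: [-3.141, -0.002, 0.0]
wrist_force: [0.4, 0.2, 0.1]
width: 0.0005
finger_force: 0.0
time_s: 45.28
tcp_pos: [0.4396, 0.1853, 0.0707]
tcp_rot: [-3.142, -0.0, 0.0]
wrist_force: [0.3, 0.3, -0.3]
width: 0.0002
finger_force: 0.0
time_s: 45.65
tcp_pos: [0.4394, 0.1853, 0.0664]
tcp_rot: [3.142, 0.0, -0.0]
wrist_force: [-0.5, -0.3, 0.0]
width: 0.0004
finger_force: 0.0
```

```bash
python3 -m handwheel '[[0.0015,0,0,0,0,0,1],[0.0015,0,0.002,0,0,0,1],[0.0015,0,0.004,0,0,0,1],[0.0015,0,0.004,0,0,0,1]]'; python3 -m handwheel '[[0,0,0.002,0,0,0,1],[0,0,0.003,0,0,0,1],[0,0,0.003,0,0,0,1]]'; python3 -m handwheel '[[0,0,0.002,0,0,0,1],[0,0,0.003,0,0,0,1],[0,0,0.003,0,0,0,1]]'
```

```text
time_s: 46.15
tcp_pos: [0.4409, 0.1853, 0.0624]
tcp_rot: [3.142, 0.001, -0.0]
wrist_force: [0.6, 0.2, -0.4]
width: 0.0004
finger_force: 0.0
time_s: 46.52
tcp_pos: [0.441, 0.1853, 0.0595]
tcp_rot: [3.142, 0.0, -0.0]
wrist_force: [0.4, -0.0, 0.6]
width: 0.0003
finger_force: 0.0
time_s: 46.9
tcp_pos: [0.4413, 0.1853, 0.0566]
tcp_rot: [-3.142, -0.0, -0.0]
wrist_force: [-0.5, 0.7, 2.4]
width: 0.0004
finger_force: 1.0
```

```bash
python3 -m handwheel '[[0,0,0.002,0,0,0,1],[0,0,0.004,0,0,0,1],[0,0,0.0055,0,0,0,1],[0,0,0.0055,0,0,0,1],[0,0,0.0055,0,0,0,1]]'; python3 -m handwheel '[[0,0,0.001,0,0,0,1],[0,0,0.0015,0,0,0,1],[0,0,0.0015,0,0,0,1],[0,0,0.0015,0,0,0,1]]'
```

```text
time_s: 47.52
tcp_pos: [0.4413, 0.1854, 0.0518]
tcp_rot: [-3.141, -0.001, 0.0]
wrist_force: [-1.5, -0.8, 9.6]
width: 0.0007
finger_force: 5.1
time_s: 48.02
tcp_pos: [0.4414, 0.1854, 0.0516]
tcp_rot: [-3.141, -0.001, 0.0]
wrist_force: [-4.1, -1.0, 21.4]
width: 0.0005
finger_force: 11.0
```

```bash
python3 -m handwheel '[[0,0,-0.015,0,0,0,1],[0,0,-0.03,0,0,0,1],[0.001,0.035,-0.03,0,0,0,1],[0.0018,0.069,-0.03,0,0,0,1],[0.0018,0.069,-0.03,0,0,0,1],[0.0018,0.069,-0.03,0,0,0,1]]'; python3 -m handwheel '[[0,0,0.01,0,0,0,1],[0,0,0.018,0,0,0,1],[0,0,0.022,0,0,0,1],[0,0,0.025,0,0,0,1],[0,0,0.028,0,0,0,1],[0,0,0.0295,0,0,0,1],[0,0,0.0295,0,0,0,1],[0,0,0.0295,0,0,0,1]]'
```

```text
time_s: 48.78
tcp_pos: [0.4427, 0.1165, 0.0793]
tcp_rot: [-3.141, 0.001, -0.001]
wrist_force: [0.3, 0.3, -0.3]
width: 0.0005
finger_force: 0.0
time_s: 49.78
tcp_pos: [0.4423, 0.1168, 0.0516]
tcp_rot: [-3.141, 0.0, -0.0]
wrist_force: [-3.9, 3.0, 18.6]
width: -0.0001
finger_force: 9.3
```

Now the right key, then retreat.

```bash
python3 -m handwheel '[[0,0,-0.015,0,0,0,1],[0,0,-0.03,0,0,0,1],[0.001,0.035,-0.03,0,0,0,1],[0.002,0.0705,-0.03,0,0,0,1],[0.002,0.0705,-0.03,0,0,0,1],[0.002,0.0705,-0.03,0,0,0,1]]'; python3 -m handwheel '[[0,0,0.01,0,0,0,1],[0,0,0.018,0,0,0,1],[0,0,0.022,0,0,0,1],[0,0,0.025,0,0,0,1],[0,0,0.028,0,0,0,1],[0,0,0.03,0,0,0,1],[0,0,0.03,0,0,0,1],[0,0,0.03,0,0,0,1]]';  python3 -m handwheel '[[0,0,-0.03,0,0,0,1],[0,0,-0.08,0,0,0,1],[0,0,-0.14,0,0,0,1],[0,0,-0.19,0,0,0,1],[0,0.06,-0.2,0,0,0,1],[0,0.12,-0.2,0,0,0,1],[0,0.18,-0.2,0,0,0,1],[0,0.22,-0.2,0,0,0,1]]'; python3 -m handwheel '[[0,0.06,0,0,0,0,1],[0,0.12,0,0,0,0,1],[0,0.18,0,0,0,0,1],[0,0.18,0,0,0,0,1],[0,0.18,0,0,0,0,1],[0,0.18,0,0,0,0,1]]'
python3 - <<'E'
from h import *
d=read_camera("top")["img"];c=read_camera("scene")["img"]
o=np.zeros((560,800,3),np.uint8);a=cv2.resize(d[100:285,215:375],None,fx=2.5,fy=2.5,interpolation=2);b=cv2.resize(c[120:300,260:480],None,fx=1.8,fy=1.8,interpolation=2)
o[:a.shape[0],:400]=a;o[:b.shape[0],402:402+b.shape[1]]=b;cv2.imwrite("pics/end.png",o)
E
```

```text
time_s: 50.52
tcp_pos: [0.4449, 0.0459, 0.08]
tcp_rot: [-3.142, -0.0, -0.001]
wrist_force: [-1.0, 0.2, -0.2]
width: 0.0005
finger_force: 0.0
time_s: 51.52
tcp_pos: [0.4443, 0.0464, 0.0516]
tcp_rot: [-3.141, 0.0, -0.0]
wrist_force: [-3.9, 3.1, 19.1]
width: 0.0003
finger_force: 9.7
time_s: 52.52
tcp_pos: [0.445, -0.1774, 0.2502]
tcp_rot: [3.14, -0.001, -0.002]
wrist_force: [0.7, -0.4, -0.1]
width: 0.0003
finger_force: 0.0
time_s: 53.28
tcp_pos: [0.4448, -0.3527, 0.2499]
tcp_rot: [-3.141, 0.0, 0.001]
wrist_force: [-0.7, 0.0, 0.3]
width: 0.0004
finger_force: 0.0
```

View pics/end.png

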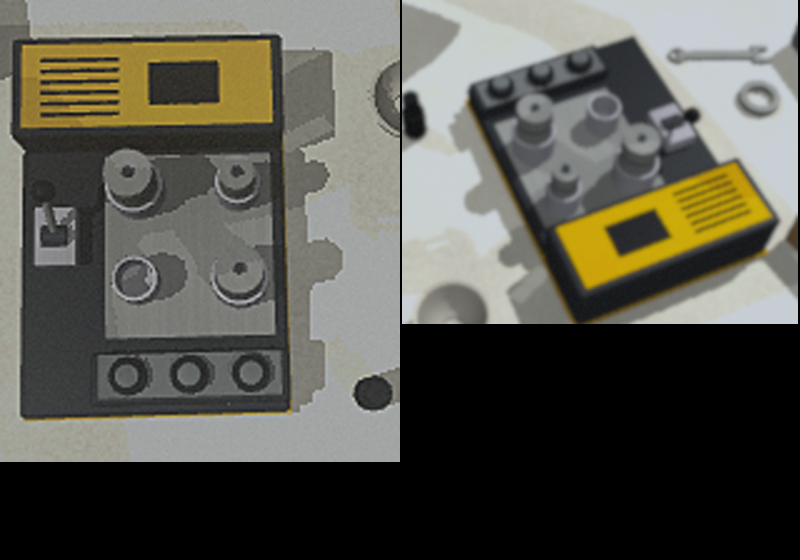

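The lever leans to the console (ball at crop (42,190)). All three vials are seated, the keys are up and the plug is standing at the right.

```bash
python3 -c "
from cell import *
print(hand_in())"
```

```text
the job is handed in; nothing more can be done
None
```

The job is done and handed in: the plug stands on the bench, all three vials are home in cups of their own size, the lever is over, and the keys were pressed left, middle, right; the hand-in call returned no verdict.

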